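Make up two terminal kits from the test bench

TASK

Make up two kits from the terminal stock. Into the blue tray go the wing nut, the white spacer and the black cap, one to each pocket, in any pocket; into the green tray go the copper link, lying flat in the long pocket, and the red cap in the square pocket, everything standing upright and about in the middle of its pocket. The nut, spacer and link are stacked on the stud of the white terminal block: take off the nut first, then the spacer, then the link, setting each in its pocket before you take the next; the caps may go at any time, and the yellow cap is not wanted, so leave it where it stands.

Things in the scene. Friction and masses are not known exactly. Their poses are not given: they have to be found in the camera images.
- wing_nut: bright steel wing nut, 60 g, already unscrewed: sits loosely on the stud's tip on top of the spacer and lifts straight off, no turning. 32 mm high: round hub 21 mm across up to 12 mm, above it two wings 10 mm thick (y) spanning 46 mm (x). Origin: centre of its underside, z up, x along the wings, roughly along the link at the start. Grasp across the wings' 10 mm, 13 mm or more above the underside.
- spacer: white ceramic tube, 28 mm outside, 13 mm bore, 30 mm high, 40 g, loose on the stud between link and nut. Origin: centre of its underside, z up along its axis. With the nut off, the stud stands 10 mm out of its top; lift it straight up by more than 45 mm to clear the stud.
- link: copper bar 124 (x) x 28 (y) x 8 mm with an upright black grip block 24 x 24 mm on its middle, top 40 mm above the bar's underside; 0.14 to 0.26 kg. Origin: centre of the bar's underside, below the grip and the mass centre; z up. A 13 mm hole at x = -46 mm sits loosely over the stud. Take it by the grip from above, across y; lift straight up over 52 mm to clear the stud. May lie either way round.
- red_cap: insulating terminal cap, a round red plastic cap standing upright: flange 32 mm across and 8 mm high, above it a plain barrel 24 mm across, 45 mm high overall, 30 g. Origin: centre of the underside, z up along its axis. It stands on the bench, loose. Belongs in the green tray.
- black_cap: insulating terminal cap, a round black plastic cap standing upright: flange 32 mm across and 8 mm high, above it a plain barrel 24 mm across, 45 mm high overall, 30 g. Origin: centre of the underside, z up along its axis. It stands on the bench, loose. Belongs in the blue tray.
- yellow_cap: insulating terminal cap, a round yellow plastic cap standing upright: flange 32 mm across and 8 mm high, above it a plain barrel 24 mm across, 45 mm high overall, 30 g. Origin: centre of the underside, z up along its axis. It stands on the bench, loose. Not wanted: must stay standing where it is.
- terminal_block: white block, fixed, 30 mm high, with an upright steel stud 9 mm across, its tip 78 mm above the bench. Origin: on the bench right under the stud, z up; the block spans x -24 to +116 mm, y +-32 mm. The stud carries, from below, the link (underside at z 30 mm, bar along x, centre at x +46 mm), the spacer (underside 38 mm) and the wing nut (underside 68 mm, top 100 mm).
- green_tray: shallow green tray fixed to the bench, 231 (x) x 76 mm (y); floor 3 mm thick, walls 3 mm thick with tops 9 mm above the bench. Origin: centre of its underside, z up, x along its length. One cross wall makes two pockets 70 mm wide in y: the long one, 149 mm, centred at x = -38 mm (for the link) and the square one, 73 mm, centred at x = +76 mm (for the red cap).
- blue_tray: shallow blue tray fixed to the bench, 231 (x) x 76 mm (y); floor 3 mm thick, walls 3 mm thick with tops 9 mm above the bench. Origin: centre of its underside, z up, x along its length. Two cross walls make three equal pockets, 73 x 70 mm, centred at x = -76, 0 and +76 mm, y = 0 (for the wing nut, the spacer and the black cap, one each, in any pocket).
Mind the look-alikes: they are no part of the job. Several things have the shape of the link; the one meant has the colours described above.

How it is judged:
By the outcome, as a careful person would: the job done as asked, in the order asked, and still so for the second after the job is handed in, with the robot touching nothing.
It also fails if it takes over 125 s, if anything falls off the work surface, if the arm or the gripper's body presses on something with over 40 N, if the wrist force passes 120 N, or if a joint passes its speed limit or range.

ROBOT

A 6-joint arm with a two-finger parallel gripper is mounted at the origin on the work surface. World frame = base frame: x ahead of the robot, y to its left, z up, the work surface at z = 0. Lengths are in m, angles in degrees, forces in N, time in s.
With the tool pointing down it reaches from about 0.35 to 0.725 m from the base axis. Payload 4.3 kg.
Tool frame: the origin (TCP) lies midway between the tips of the shut fingers; the grasp point (between the pads) lies 19 mm behind it; x points along the fingers, y is the direction in which the jaws open and shut, and the axes are right-handed (so a half turn about x gives the same grasp; the last joint's range is limited). The gripper opens to 85 mm and grips with 20 to 120 N. Pads are 22 mm wide; open, the fingers measure 114 mm over their backs; the gripper's body (76 mm by 85 mm) begins 54 mm behind the grasp point. The pads swing forward as they close: fully open they stand 13 mm farther back than shut.
Start: joints at [-74.502, 21.618, 4.641, 73.018, 0, 83.68], TCP at [0.214, -0.534, 0.231] pointing down, gripper open.
Joint ranges: [-156.06, 156.06], [-48.1, 94.91], [-58.44, 69.94], [-101.28, 121.22], [-78.64, 73.56], [-180, 180]. Speed limits (degrees/s): [147.25, 147.25, 180, 180, 180, 180].

INTERFACE

Orientations are given as [roll, pitch, yaw] about the fixed x, y, z axes, in that order (R = Rz(yaw) Ry(pitch) Rx(roll)).
In Python, from rig import robot gives the robot as it stands.
- The arm moves only by the shell command python3 -m handwheel 'ROWS'. ROWS is JSON, a list of rows, each an object with "linear": the shift along the world's x, y, z in cm, a list of three; "twist": the turn about the world's z in rad; "gripper": the finger opening in cm, from 0 to 8.54. A call has 1 to 12 rows; each row is the pose to reach, as a shift and turn from the pose measured when the call began; what a row does not reach only later rows make up. A row lasts 1/8 s, in which the tool goes at most 62.5 mm and 10.7 degrees, less where a joint would pass 70% of its speed; a pose out of reach is approached as far as the arm can. A call with a gripper value outside its range is refused whole. The fingers move at their own pace and stop on an object; the grip force is fixed at half the most. Time passes only in rows, so rows that repeat a pose let the fingers close. It gives the time, the measured TCP pose, the force and the opening at its end, in the units of the state.
- robot.read_state(): the state, without advancing time (a new reading comes with each control period).
- robot.read_camera(name): name is "scene" or "top"; returns (picture, depth): 480x640x3 uint8, red, green, blue; 480x640 float32, m along the optical axis (not along the pixel's ray), 0 where there is no reading.
- robot.get_calibration(name): a dict with "fx", "fy", "cx", "cy" (pixels), "distortion" ([k1, k2, p1, p2, k3] as OpenCV has them; the pictures are not rectified), "R" (3x3) and "t" (3): a world point X has camera coordinates R X + t. Camera axes: x right, y down, z forward; pixel columns grow to the right and rows downward; lengths in m; the calibration is good to about 2 mm. A picture is of the moment at which its call begins. get_calibration takes no time and is no camera call.
- robot.finish_job(): hands the job in, once; it reports no verdict.
The state is a dict: "time": time; "joint_pos": joint angles; "joint_velocities": joint speeds; "effort": joint torques, N m; "position": TCP position; "tcp_rot": TCP orientation; "ft_force": force on the tool from outside, world axes, zero at the start; "ft_torque": the same for the moment, N m; "gripper_width": finger opening in m.
Only numpy, scipy, OpenCV 4.12 (cv2) and the standard library are available. Lean on these libraries where they do the work, as an engineer would, in place of code of your own. Each camera call takes 0.05 s, during which the arm holds its last target. There are 200 camera calls.

## Working session

There is one attempt and no reset: what is moved stays moved. The work goes in short steps, Python scripts to look and compute and a shell command to move; the robot and the scene stay as the last step left them, time stands still between calls to the robot, and variables do not carry over. Pictures are saved under pics/ and viewed, about 12 in all and at most 16, crops included, and the job is handed in when it is done.

```bash
ls; mkdir -p pics
cat > look.py <<'E'
import cv2, numpy as np
from rig import robot
def grab(tag):
    out={}
    for n in("scene","top"):
        p,d=robot.read_camera(n); out[n]=(p,d)
        cv2.imwrite(f"pics/{tag}_{n}.png",p[:,:,::-1]); np.savez(f"pics/{tag}_{n}.npz",p=p,d=d)
    return out
def ray(cal,uv,z):
    """pixel(s) -> world points on plane z"""
    K=np.array([[cal["fx"],0,cal["cx"]],[0,cal["fy"],cal["cy"]],[0,0,1]])
    n=cv2.undistortPoints(np.float64(uv).reshape(-1,1,2),K,np.array(cal["distortion"],float))[:,0]
    R=np.array(cal["R"]);t=np.array(cal["t"]); o=-R.T@t
    v=np.c_[n,np.ones(len(n))]@R
    return o+v*((z-o[2])/v[:,2])[:,None]
def pts(cal,d):
    """world xyz of all pixels"""
    h,w=d.shape; u,v=np.meshgrid(np.arange(w),np.arange(h))
    K=np.array([[cal["fx"],0,cal["cx"]],[0,cal["fy"],cal["cy"]],[0,0,1]])
    n=cv2.undistortPoints(np.stack([u,v],-1).reshape(-1,1,2).astype(float),K,np.array(cal["distortion"],float))[:,0]
    c=np.c_[n,np.ones(len(n))]*d.reshape(-1,1)
    return ((c-np.array(cal["t"]))@np.array(cal["R"])).reshape(h,w,3)
E
python3 - <<'E'
from look import *
o=grab("a"); print(robot.read_state())
for n in o:
    c=robot.get_calibration(n); R=np.array(c["R"]); print(n,c["fx"],-R.T@np.array(c["t"]),R[2])
E
```

```text
pics
{'time': 0.1, 'joint_pos': array([-7.45033294e+01,  2.16585123e+01,  4.57011923e+00,  7.30181372e+01,
       -1.79143691e-03,  8.36799532e+01]), 'joint_velocities': array([-0.05237257,  0.03414585,  0.05154006, -0.08958693, -0.01490879,
       -0.02111201]), 'effort': array([ 2.79169129e-03, -4.64693320e+01,  2.70582908e+01,  1.18974436e-02,
       -1.94791282e-04,  7.13802521e-06]), 'position': array([ 0.21352668, -0.53324566,  0.23044316]), 'tcp_rot': array([-95.3566403 ,  89.89345464, 106.46007881]), 'ft_force': array([-0.14397687,  0.55551817,  0.37634646]), 'ft_torque': array([-0.01235448, -0.02969037,  0.02274715]), 'gripper_width': 0.0854690467946008}
scene 510.96381223753804 [0.67971214 0.39777902 0.73479991] [-0.26123873 -0.49532814 -0.82849524]
top 493.7873399120482 [0.39258043 0.00921576 0.86125113] [ 0.1198655   0.00131873 -0.99278926]
```

View pics/a_top.png

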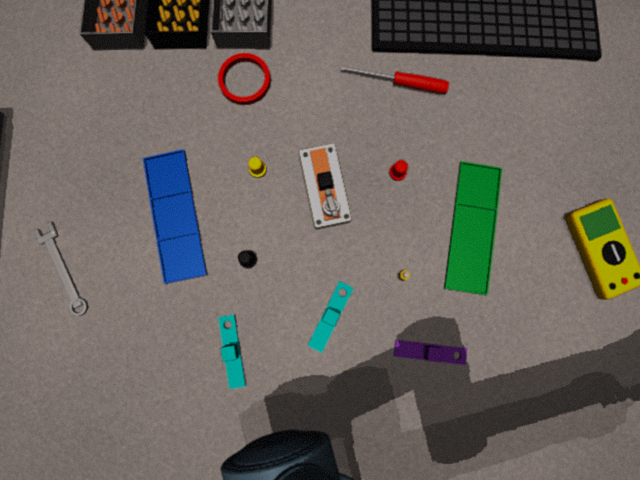

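View pics/a_scene.png

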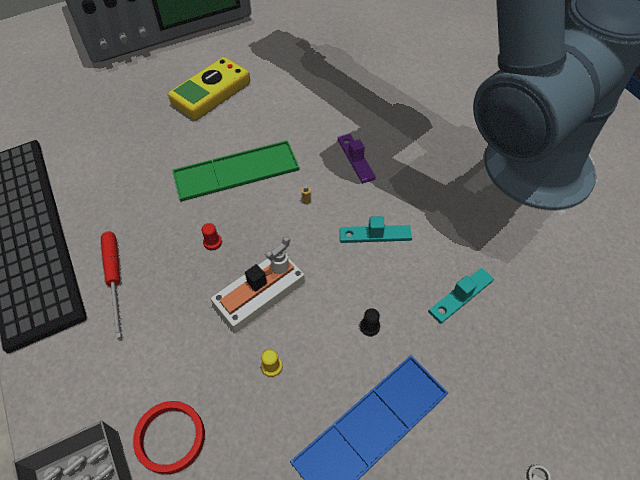

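The top view shows the blue tray at (175,215) and the green tray at (473,228). The block is at (325,186), with the nut, spacer and stud near (331,206) and the copper link with its black grip at (325,180). The caps are red (399,170), black (247,259) and yellow (257,166).

Possible mix-ups:
- **Link:** teal bars at (331,316) and (231,350), and a purple bar at (430,352).
- **Caps:** a small brass piece at (405,275), plus the red ring and red screwdriver.

I choose the copper bar on the white block.

```bash
cat > meas.py <<'E'
from look import *
import sys
def mask(p,kind):
    h,s,v=cv2.split(cv2.cvtColor(p,cv2.COLOR_RGB2HSV)); h=h.astype(int)
    return {"blue":(abs(h-110)<12)&(s>170),"green":(abs(h-62)<12)&(s>150),"red":((h<5)|(h>174))&(s>180)&(v>70),
     "yellow":(abs(h-26)<6)&(s>180)&(v>80),"black":(v<45),"copper":(abs(h-10)<8)&(s>110)&(v>100),"white":(s<40)&(v>165)}[kind]
def roi(m,r):
    o=np.zeros_like(m); x0,y0,x1,y1=r; o[y0:y1,x0:x1]=m[y0:y1,x0:x1]
    n,l,st,_=cv2.connectedComponentsWithStats(o.astype(np.uint8)); return l==1+np.argmax(st[1:,4])
E
python3 - <<'E'
from meas import *
C={n:robot.get_calibration(n) for n in("top","scene")}
D={n:np.load(f"pics/a_{n}.npz") for n in C}
def rect(n,kind,r,z):
    m=roi(mask(D[n]["p"],kind),r).astype(np.uint8)
    c,_=cv2.findContours(m,cv2.RETR_EXTERNAL,cv2.CHAIN_APPROX_NONE); c=max(c,key=len)[:,0]
    w=ray(C[n],c,z)[:,:2]; (x,y),sz,a=cv2.minAreaRect((w*1000).astype(np.float32))
    b=cv2.boxPoints(((x,y),sz,a)); e=[b[1]-b[0],b[2]-b[1]]; e=max(e,key=np.linalg.norm)
    print(n,kind,"ctr",x,y,"size",sz,"long axis deg",np.degrees(np.arctan2(e[1],e[0]))%180)
rect("top","blue",(130,140,215,290),.007);rect("scene","blue",(280,340,460,480),.007)
rect("top","green",(435,150,510,300),.007);rect("scene","green",(165,135,305,205),.007)
rect("top","copper",(295,140,355,230),.038);rect("scene","copper",(205,240,310,330),.038)
rect("top","white",(295,140,355,230),.030);rect("scene","white",(205,240,310,330),.030)
R={"red":((385,155,412,185),(198,220,226,252)),"black":((235,245,260,272),(355,305,385,338)),"yellow":((245,152,270,182),(256,345,288,380))}
for k,(a,b) in R.items():
    for n,r in(("top",a),("scene",b)):
        m=roi(mask(D[n]["p"],k),r); P=pts(C[n],D[n]["d"])[m]; P=P[np.isfinite(P).all(1)]
        t=P[P[:,2]>np.percentile(P[:,2],97)-.004]
        print(k,n,m.sum(),"ztop",P[:,2].max(),"top ctr",t.mean(0),(t.max(0)-t.min(0))[:2])
# tall part of block
for n,r in(("top",(300,140,355,230)),("scene",(205,230,310,330))):
    P=pts(C[n],D[n]["d"])[r[1]:r[3],r[0]:r[2]].reshape(-1,3)
    for lo,hi in((.087,.11),(.062,.074)):
        t=P[(P[:,2]>lo)&(P[:,2]<hi)]
        if len(t)>4:
            (x,y),sz,a=cv2.minAreaRect((t[:,:2]*1000).astype(np.float32));print(n,lo,len(t),t.mean(0),x,y,sz,a)
a=cv2.resize(D["top"]["p"][140:235,290:360],None,fx=5,fy=5);b=cv2.resize(D["scene"]["p"][225:335,205:310],None,fx=4.3,fy=4.3)
h=475;im=np.hstack([a[:h],cv2.resize(b,(420,h))[:h]]);cv2.imwrite("pics/c1.png",im[:,:,::-1])
E
```

```text
top blue ctr 540.6204833984375 270.4176940917969 size (230.19522094726562, 76.09920501708984) long axis deg 12.950826
scene blue ctr 539.6001586914062 269.08856201171875 size (230.7445831298828, 76.00273895263672) long axis deg 12.967385
top green ctr 527.7945556640625 -259.94879150390625 size (76.01133728027344, 230.4014434814453) long axis deg 171.78111
scene green ctr 527.1185913085938 -260.0506286621094 size (80.99459838867188, 229.28086853027344) long axis deg 171.66763
top copper ctr 606.9822387695312 7.569177627563477 size (96.28875732421875, 27.53230094909668) long axis deg 12.740079
scene copper ctr 593.8214721679688 3.1596946716308594 size (122.7355728149414, 28.53700065612793) long axis deg 12.928289
top white ctr 593.767333984375 4.713523864746094 size (137.0076141357422, 60.86106491088867) long axis deg 12.967081
scene white ctr 593.439697265625 3.930713653564453 size (137.90438842773438, 62.14244842529297) long axis deg 12.95617
red top 231 ztop 0.8612511340621459 top ctr [ 0.62053748 -0.12228854  0.06098429] [0.24201264 0.1447316 ]
red scene 301 ztop 0.0474265165126636
[... 386 characters left out ...]
9]
yellow scene 209 ztop 0.7347999091439824 top ctr [0.62742993 0.12986358 0.05343656] [0.0643861  0.28414665]
top 0.087 182 [ 0.54890403 -0.0058982   0.09357488] 549.0282592773438 -6.154401779174805 (45.980987548828125, 10.10082721710205) 18.73273277282715
top 0.062 291 [0.58153612 0.00202875 0.06917415] 570.3419799804688 -2.0757274627685547 (72.16508483886719, 27.00239372253418) 11.489289283752441
scene 0.087 209 [ 0.54843163 -0.00622934  0.093478  ] 548.9893798828125 -6.924604415893555 (44.372962951660156, 10.860966682434082) 19.436851501464844
scene 0.062 369 [0.58059243 0.00403001 0.06881852] 570.4680786132812 -1.3175220489501953 (70.07955932617188, 24.73916244506836) 12.761431694030762
```

View pics/c1.png

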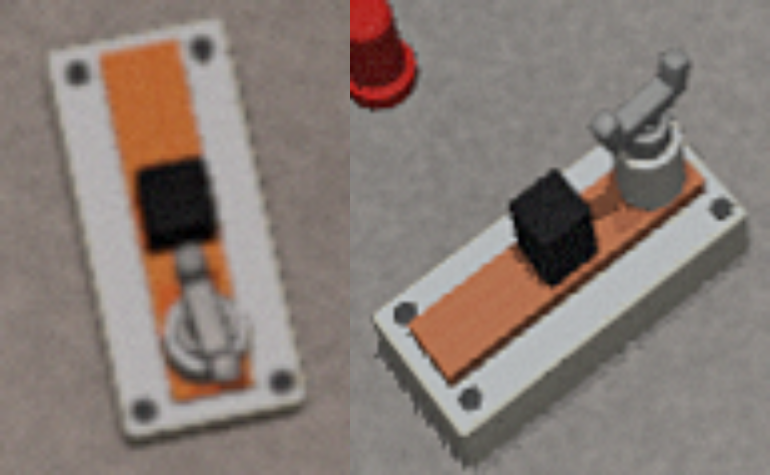

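The crop shows the copper bar on the white block. The nut's wings run at about 19° and the spacer is below it; the block axis is at 13°. The block centre gives the stud at (549,-6) mm, and depth on the nut agrees. Next come the cap positions, with zero depth filtered out, and the current jaw angle.

Run:
```python
from meas import *
from scipy.spatial.transform import Rotation as Ro
R={"red":((385,155,412,185),(198,220,226,252)),"black":((235,245,260,272),(355,305,385,338)),"yellow":((245,152,270,182),(256,345,288,380))}
for k,ab in R.items():
    for n,r in zip(("top","scene"),ab):
        D=np.load(f"pics/a_{n}.npz"); P=pts(robot.get_calibration(n),D["d"])[roi(mask(D["p"],k),r)&(D["d"]>0)]
        t=P[(P[:,2]>.040)&(P[:,2]<.052)]; print(k,n,len(t),t.mean(0).round(4),(t.max(0)-t.min(0)).round(3))
s=robot.read_state(); M=Ro.from_euler("xyz",s["tcp_rot"],degrees=True).as_matrix()
print(s["position"],"jaw deg",np.degrees(np.arctan2(M[1,1],M[0,1])),"down",M[:,0])
```

```text
red top 135 [ 0.624  -0.1246  0.0446] [0.021 0.023 0.009]
red scene 122 [ 0.6257 -0.1245  0.0447] [0.022 0.021 0.007]
black top 150 [0.464  0.1355 0.0445] [0.022 0.022 0.008]
black scene 167 [0.4658 0.137  0.0444] [0.023 0.022 0.008]
yellow top 140 [0.6257 0.1242 0.0446] [0.022 0.023 0.008]
yellow scene 74 [0.627  0.1261 0.0434] [0.023 0.022 0.006]
[ 0.21352668 -0.53324566  0.23044316] jaw deg -68.18327168216207 down [-5.26902909e-04  1.78335636e-03 -9.99998271e-01]
```

```bash
python3 -m handwheel '[{"linear":[33.5,52.7,-6],"twist":-0.049,"gripper":4},{"linear":[33.5,52.7,-6],"twist":-0.049,"gripper":4},{"linear":[33.5,52.7,-6],"twist":-0.049,"gripper":4},{"linear":[33.5,52.7,-6],"twist":-0.049,"gripper":4},{"linear":[33.5,52.7,-6],"twist":-0.049,"gripper":4},{"linear":[33.5,52.7,-6],"twist":-0.049,"gripper":4},{"linear":[33.5,52.7,-6],"twist":-0.049,"gripper":4},{"linear":[33.5,52.7,-6],"twist":-0.049,"gripper":4},{"linear":[33.5,52.7,-6],"twist":-0.049,"gripper":4},{"linear":[33.5,52.7,-6],"twist":-0.049,"gripper":4},{"linear":[33.5,52.7,-6],"twist":-0.049,"gripper":4},{"linear":[33.5,52.7,-6],"twist":-0.049,"gripper":4}]'
cat > st.py <<'E'
from rig import robot; import numpy as np
from scipy.spatial.transform import Rotation as Ro
s=robot.read_state(); M=Ro.from_euler("xyz",s["tcp_rot"],degrees=True).as_matrix()
print("t",s["time"],"mm",(s["position"]*1000).round(1),"jaw",np.degrees(np.arctan2(M[1,1],M[0,1])).round(2),"w",(s["gripper_width"]*1000).round(1),"F",s["ft_force"].round(1))
E
python3 st.py
```

```text
time: 1.6
position: [0.5479, -0.0062, 0.1699]
tcp_rot: [-54.0, 89.9, 145.0]
ft_force: [0.2, 0.0, 0.0]
gripper_width: 0.0403Traceback (most recent call last):
  File "st.py", line 4, in <module>
    print("t",s["time"],"mm",(s["position"]*1000).round(1),"jaw",np.degrees(np.arctan2(M[1,1],M[0,1])).round(2),"w",(s["gripper_width"]*1000).round(1),"F",s["ft_force"].round(1))
                                                                                                                    ^^^^^^^^^^^^^^^^^^^^^^^^^^^^^^^
AttributeError: 'float' object has no attribute 'round'
```

```bash
sed -i 's/(s\["gripper_width"\]\*1000).round(1)/round(s["gripper_width"]*1000,1)/' st.py
python3 -m handwheel '[{"linear":[0.1,0,-4],"twist":0,"gripper":4},{"linear":[0.1,0,-8],"twist":0,"gripper":4},{"linear":[0.1,0,-8.7],"twist":0,"gripper":4},{"linear":[0.1,0,-8.7],"twist":0,"gripper":4},{"linear":[0.1,0,-8.7],"twist":0,"gripper":0.5},{"linear":[0.1,0,-8.7],"twist":0,"gripper":0.5},{"linear":[0.1,0,-8.7],"twist":0,"gripper":0.5},{"linear":[0.1,0,-8.7],"twist":0,"gripper":0.5},{"linear":[0.1,0,-8.7],"twist":0,"gripper":0.5},{"linear":[0.1,0,-8.7],"twist":0,"gripper":0.5}]'; python3 st.py
```

```text
time: 2.85
position: [0.5504, -0.0064, 0.0848]
tcp_rot: [-172.5, 89.9, 26.6]
ft_force: [-1.0, 1.3, 6.7]
gripper_width: 0.0074
t 2.85 mm [550.4  -6.4  84.8] jaw -70.93 w 7.4 F [-1.   1.3  6.7]
```

```bash
cat > crop.py <<'E'
from look import *; import sys
tag,(a,b)=sys.argv[1],[tuple(map(int,s.split(","))) for s in sys.argv[2:4]]
o=grab(tag); im=[]
for n,r in(("top",a),("scene",b)):
    im.append(cv2.resize(o[n][0][r[1]:r[3],r[0]:r[2]],(390,390),interpolation=cv2.INTER_CUBIC))
cv2.imwrite(f"pics/{tag}.png",np.hstack(im)[:,:,::-1])
E
python3 crop.py n1 270,140,380,250 215,200,335,320; python3 st.py
```

```text
t 2.95 mm [550.3  -6.4  84.7] jaw -70.93 w 7.4 F [-0.6 -0.1  5.9]
```

View pics/n1.png

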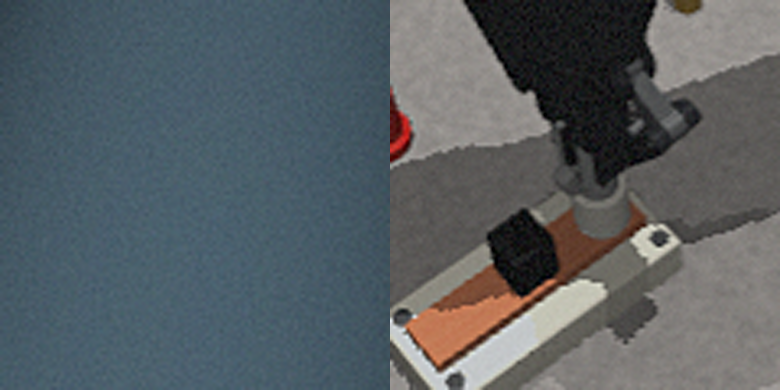

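The fingers sit across the middle of the wings, so I lift the nut straight up.

```bash
python3 -m handwheel '[{"linear":[0,0,1],"twist":0,"gripper":0.5},{"linear":[0,0,3],"twist":0,"gripper":0.5},{"linear":[0,0,6],"twist":0,"gripper":0.5},{"linear":[0,0,10],"twist":0,"gripper":0.5},{"linear":[0,0,12],"twist":0,"gripper":0.5},{"linear":[0,0,12],"twist":0,"gripper":0.5}]'; python3 crop.py n2 270,140,380,250 215,160,335,280
```

```text
time: 3.7
position: [0.5519, -0.0065, 0.2071]
tcp_rot: [161.7, 89.7, 0.8]
ft_force: [-0.2, 1.0, 0.0]
gripper_width: 0.0075
```

View pics/n2.png

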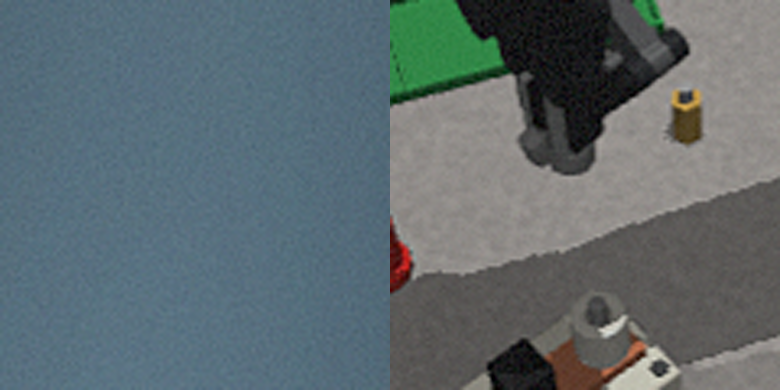

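```bash
python3 -m handwheel '[{"linear":[1.3,6,0],"twist":-0.05,"gripper":0.5},{"linear":[2.6,12,0],"twist":-0.107,"gripper":0.5},{"linear":[3.9,18,0],"twist":-0.107,"gripper":0.5},{"linear":[5.2,24,0],"twist":-0.107,"gripper":0.5},{"linear":[6.4,29.4,-2],"twist":-0.107,"gripper":0.5},{"linear":[6.4,29.4,-7],"twist":-0.107,"gripper":0.5},{"linear":[6.4,29.4,-12],"twist":-0.107,"gripper":0.5},{"linear":[6.4,29.4,-15],"twist":-0.107,"gripper":0.5},{"linear":[6.4,29.4,-15],"twist":-0.107,"gripper":0.5},{"linear":[6.4,29.4,-15],"twist":-0.107,"gripper":0.5}]'; python3 st.py
```

```text
time: 5.05
position: [0.6233, 0.2572, 0.0549]
tcp_rot: [-91.6, 88.5, 104.8]
ft_force: [0.1, 0.2, -0.2]
gripper_width: 0.0076
t 5.05 mm [623.3 257.2  54.9] jaw -73.61 w 7.6 F [ 0.1  0.2 -0.2]
```

```bash
python3 -m handwheel '[{"linear":[-0.8,3.0,0],"twist":-0.06,"gripper":0.5},{"linear":[-0.8,3.0,0],"twist":-0.06,"gripper":0.5},{"linear":[-0.8,3.0,0],"twist":-0.06,"gripper":0.5},{"linear":[-0.8,3.0,0],"twist":-0.06,"gripper":0.5}]'; python3 st.py; python3 -c "
from rig import robot;s=robot.read_state();print(s['joint_pos'],s['joint_velocities'])"
```

```text
time: 5.55
position: [0.6232, 0.26, 0.0553]
tcp_rot: [-90.7, 87.1, 105.3]
ft_force: [0.2, 0.2, -0.0]
gripper_width: 0.0078
t 5.55 mm [623.2 260.   55.3] jaw -73.99 w 7.8 F [ 0.2  0.2 -0. ]
[ 15.95159489  38.30428718   5.49266368  57.15721753   2.85256064
 179.94336945] [ 0.03282598  0.15943773 -0.13217768 -0.04280303  0.03749298  0.00345154]
```

Joint 6 has reached its 180° range. I raise the tool and turn it half round the other way, which gives the same grasp.

```bash
python3 -m handwheel '[{"linear":[-2,0,5],"twist":0.17,"gripper":0.5},{"linear":[-2,0,10],"twist":0.34,"gripper":0.5},{"linear":[-2,0,10],"twist":0.51,"gripper":0.5},{"linear":[-2,0,10],"twist":0.68,"gripper":0.5},{"linear":[-2,0,10],"twist":0.85,"gripper":0.5},{"linear":[-2,0,10],"twist":1.02,"gripper":0.5},{"linear":[-2,0,10],"twist":1.19,"gripper":0.5},{"linear":[-2,0,10],"twist":1.36,"gripper":0.5},{"linear":[-2,0,10],"twist":1.53,"gripper":0.5},{"linear":[-2,0,10],"twist":1.7,"gripper":0.5},{"linear":[-2,0,10],"twist":1.7,"gripper":0.5}]'; python3 st.py
```

```text
time: 6.92
position: [0.603, 0.2602, 0.1552]
tcp_rot: [-90.7, 87.1, -157.3]
ft_force: [0.3, -1.1, -1.5]
gripper_width: 0.0078
t 6.925 mm [603.  260.2 155.2] jaw 23.32 w 7.8 F [ 0.3 -1.1 -1.5]
```

```bash
python3 -m handwheel '[{"linear":[1,2.7,0],"twist":0.17,"gripper":0.5},{"linear":[1,2.7,0],"twist":0.34,"gripper":0.5},{"linear":[1,2.7,0],"twist":0.51,"gripper":0.5},{"linear":[1,2.7,0],"twist":0.68,"gripper":0.5},{"linear":[1,2.7,0],"twist":0.85,"gripper":0.5},{"linear":[1,2.7,0],"twist":1.02,"gripper":0.5},{"linear":[1,2.7,0],"twist":1.19,"gripper":0.5},{"linear":[1,2.7,0],"twist":1.36,"gripper":0.5},{"linear":[1,2.7,-4],"twist":1.39,"gripper":0.5},{"linear":[1,2.7,-8],"twist":1.39,"gripper":0.5},{"linear":[1,2.7,-10],"twist":1.39,"gripper":0.5},{"linear":[1,2.7,-10],"twist":1.39,"gripper":0.5}]'; python3 st.py;  python3 -c "
from rig import robot;s=robot.read_state();print(s['joint_pos'],s['tcp_rot'])
from scipy.spatial.transform import Rotation as Ro;print(Ro.from_euler('xyz',s['tcp_rot'],degrees=True).as_matrix()[:,0])"; python3 crop.py n3 110,120,230,240 240,290,480,480
```

```text
time: 8.43
position: [0.6111, 0.2865, 0.053]
tcp_rot: [-96.0, 87.1, -83.1]
ft_force: [-0.8, -0.2, -0.4]
gripper_width: 0.0071
t 8.425 mm [611.1 286.5  53. ] jaw 102.84 w 7.1 F [-0.8 -0.2 -0.4]
[21.03540901 39.34378572  7.06860174 58.4367649  -2.81655047  8.21678917] [-95.97509521  87.09493212 -83.1389726 ]
[ 0.00605446 -0.05031834 -0.99871488]
```

View pics/n3.png

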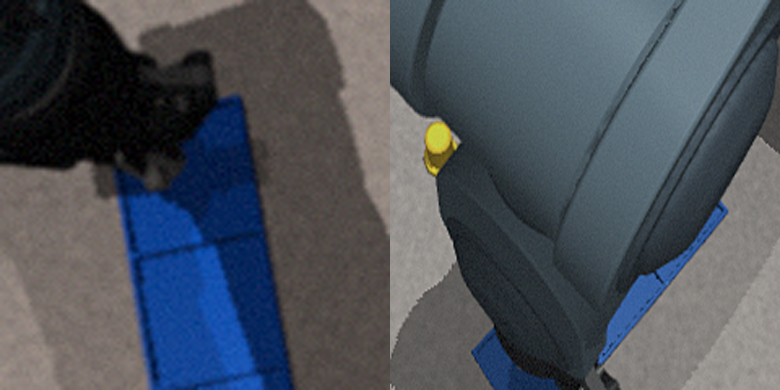

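```bash
python3 -m handwheel '[{"linear":[0.2,0.1,-2],"twist":0,"gripper":0.5},{"linear":[0.2,0.1,-3.2],"twist":0,"gripper":0.5},{"linear":[0.2,0.1,-3.2],"twist":0,"gripper":0.5},{"linear":[0.2,0.1,-3.2],"twist":0,"gripper":0.5}]'; python3 st.py
```

```text
time: 9.02
position: [0.6154, 0.2884, 0.024]
tcp_rot: [-89.9, 87.1, -77.0]
ft_force: [-0.2, 0.2, -0.5]
gripper_width: 0.0073
t 9.025 mm [615.4 288.4  24. ] jaw 102.87 w 7.3 F [-0.2  0.2 -0.5]
```

```bash
python3 -m handwheel '[{"linear":[-0.1,0,-0.4],"twist":0,"gripper":0.5},{"linear":[-0.1,0,-0.4],"twist":0,"gripper":0.5},{"linear":[-0.1,0,-0.4],"twist":0,"gripper":0.5},{"linear":[-0.1,0,-0.4],"twist":0,"gripper":0.5}]'; python3 st.py
```

```text
time: 9.52
position: [0.6146, 0.2885, 0.0203]
tcp_rot: [-89.3, 87.2, -76.4]
ft_force: [0.4, -0.1, 0.3]
gripper_width: 0.0073
t 9.525 mm [614.6 288.5  20.3] jaw 102.87 w 7.3 F [ 0.4 -0.1  0.3]
```

```bash
python3 -m handwheel '[{"linear":[0,0,-0.15],"twist":0,"gripper":0.5},{"linear":[0,0,-0.15],"twist":0,"gripper":2.5},{"linear":[0,0,-0.15],"twist":0,"gripper":2.5},{"linear":[0,0,-0.1],"twist":0,"gripper":2.5},{"linear":[0,0,4],"twist":0,"gripper":2.5},{"linear":[0,0,10],"twist":0,"gripper":2.5},{"linear":[-2,-4,16],"twist":0.17,"gripper":3.5},{"linear":[-2,-4,16],"twist":0.34,"gripper":3.5},{"linear":[-2,-4,16],"twist":0.51,"gripper":3.5},{"linear":[-2,-4,16],"twist":0.68,"gripper":3.5},{"linear":[-2,-4,16],"twist":0.85,"gripper":3.5},{"linear":[-2,-4,16],"twist":0.92,"gripper":3.5}]'; python3 -m handwheel '[{"linear":[0,0,0],"twist":0.17,"gripper":3.5},{"linear":[0,0,0],"twist":0.34,"gripper":3.5},{"linear":[0,0,0],"twist":0.51,"gripper":3.5},{"linear":[0,0,0],"twist":0.68,"gripper":3.5},{"linear":[0,0,0],"twist":0.85,"gripper":3.5},{"linear":[0,0,0],"twist":1.02,"gripper":3.5},{"linear":[0,0,0],"twist":1.19,"gripper":3.5},{"linear":[0,0,0],"twist":1.36,"gripper":3.5},{"linear":[0,0,0],"twist":1.53,"gripper":3.5},{"linear":[0,0,0],"twist":1.7,"gripper":3.5},{"linear":[0,0,0],"twist":1.87,"gripper":3.5},{"linear":[0,0,0],"twist":1.98,"gripper":3.5}]'; python3 -c "
from rig import robot;s=robot.read_state();print(s['joint_pos'],s['tcp_rot'])
from scipy.spatial.transform import Rotation as Ro;print(Ro.from_euler('xyz',s['tcp_rot'],degrees=True).as_matrix()[:,0])"; python3 crop.py n4 130,130,240,240 220,250,500,480; python3 st.py
```

```text
time: 11.02
position: [0.5945, 0.2484, 0.1802]
tcp_rot: [-89.5, 87.2, -23.8]
ft_force: [0.2, -0.4, 0.3]
gripper_width: 0.0348
time: 12.52
position: [0.5944, 0.2483, 0.18]
tcp_rot: [-89.2, 87.2, 90.3]
ft_force: [0.1, 0.1, 1.0]
gripper_width: 0.035
[  15.70922706   29.91109439    9.90647529   69.24167245    2.72504431
 -163.68729193] [-89.15437873  87.17271959  90.26006747]
[-2.23888553e-04  4.93248206e-02 -9.98782765e-01]
t 12.625 mm [594.5 248.3 179.9] jaw -90.83 w 35.1 F [ 0.2 -0.7 -0.1]
```

View pics/n4.png

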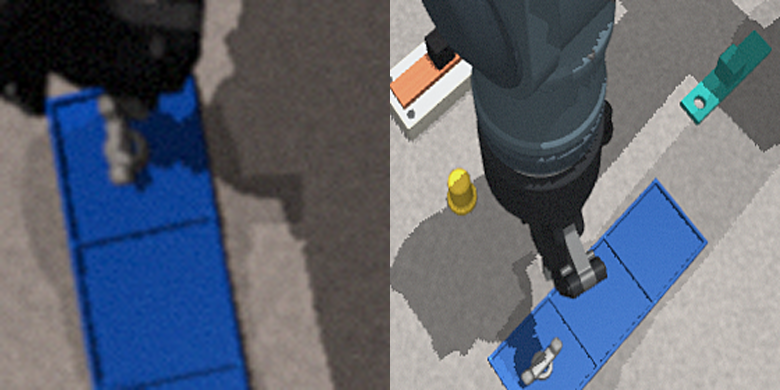

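The nut stands in the far blue pocket. Now I use the joint-6 stop on the opposite side to take out the 2.8° lean.

```bash
python3 -m handwheel '[{"linear":[0,-2,0],"twist":0.15,"gripper":3.5},{"linear":[0,-6,0],"twist":0.28,"gripper":3.5},{"linear":[0,-9,0],"twist":0.28,"gripper":3.5},{"linear":[0,-9,0],"twist":0.28,"gripper":3.5},{"linear":[0,-9,0],"twist":0.28,"gripper":3.5}]'; python3 -c "
from rig import robot;s=robot.read_state();print(s['joint_pos'],s['tcp_rot'])
from scipy.spatial.transform import Rotation as Ro;print(Ro.from_euler('xyz',s['tcp_rot'],degrees=True).as_matrix()[:,0])"
```

```text
time: 13.25
position: [0.5874, 0.1933, 0.18]
tcp_rot: [-86.4, 88.8, 105.3]
ft_force: [-0.1, 0.7, -0.3]
gripper_width: 0.035
[  11.75144082   27.6847696     6.34650077   68.73417332    1.17182171
 -179.9176237 ] [-86.37984641  88.82594154 105.28847728]
[-0.00540272  0.01976463 -0.99979006]
```

Works: the lean is down to 1.2°. One more push of the same kind.

```bash
python3 -m handwheel '[{"linear":[0,-2.6,0],"twist":0.05,"gripper":3.5},{"linear":[0,-2.6,0],"twist":0.05,"gripper":3.5},{"linear":[0,-2.6,0],"twist":0.05,"gripper":3.5}]'; python3 -c "
from rig import robot;s=robot.read_state();print(s['joint_pos'],s['tcp_rot'])
from scipy.spatial.transform import Rotation as Ro;print(Ro.from_euler('xyz',s['tcp_rot'],degrees=True).as_matrix()[:,0])"; python3 st.py
```

```text
time: 13.62
position: [0.5822, 0.1913, 0.18]
tcp_rot: [-17.2, 89.9, 175.0]
ft_force: [-0.8, -0.1, -0.3]
gripper_width: 0.0352
[ 1.22471830e+01  2.71206196e+01  5.45171916e+00  6.84266931e+01
  2.96744654e-02 -1.79938690e+02] [-17.18424643  89.89990661 175.00160133]
[-1.74031483e-03  1.52208807e-04 -9.99998474e-01]
t 13.625 mm [582.2 191.3 180. ] jaw -77.81 w 35.2 F [-0.8 -0.1 -0.3]
```

```bash
python3 -m handwheel '[{"linear":[0,0,0],"twist":-0.17,"gripper":5},{"linear":[0,0,0],"twist":-0.34,"gripper":5},{"linear":[0,0,0],"twist":-0.51,"gripper":5},{"linear":[0,-2,0],"twist":-0.68,"gripper":5},{"linear":[0,-4,0],"twist":-0.85,"gripper":5},{"linear":[0,-6,0],"twist":-1.02,"gripper":5},{"linear":[0,-8,0],"twist":-1.19,"gripper":5},{"linear":[0,-10,0],"twist":-1.36,"gripper":5},{"linear":[-1,-12,0],"twist":-1.53,"gripper":5},{"linear":[-2,-14,0],"twist":-1.7,"gripper":5},{"linear":[-2,-16,0],"twist":-1.87,"gripper":5},{"linear":[-3.3,-19.7,0],"twist":-2.0,"gripper":5}]'; python3 -m handwheel '[{"linear":[0,0,0],"twist":-0.17,"gripper":5},{"linear":[0,0,0],"twist":-0.34,"gripper":5},{"linear":[0,0,0],"twist":-0.51,"gripper":5},{"linear":[0,0,0],"twist":-0.68,"gripper":5},{"linear":[0,0,0],"twist":-0.85,"gripper":5},{"linear":[0,0,0],"twist":-1.02,"gripper":5},{"linear":[0,0,0],"twist":-1.12,"gripper":5},{"linear":[0,0,0],"twist":-1.12,"gripper":5}]'; python3 st.py
```

```text
time: 15.12
position: [0.5498, -0.0059, 0.1801]
tcp_rot: [-40.2, 89.9, 37.3]
ft_force: [1.0, -1.0, -0.2]
gripper_width: 0.0497
time: 16.12
position: [0.55, -0.0058, 0.1802]
tcp_rot: [-38.1, 89.8, -24.8]
ft_force: [0.6, -0.6, -0.8]
gripper_width: 0.05
t 16.125 mm [550.   -5.8 180.2] jaw 103.34 w 50.0 F [ 0.6 -0.6 -0.8]
```

```bash
python3 -m handwheel '[{"linear":[-0.1,0,-5],"twist":0,"gripper":5},{"linear":[-0.1,0,-9],"twist":0,"gripper":5},{"linear":[-0.1,0,-12],"twist":0,"gripper":5},{"linear":[-0.1,0,-13.2],"twist":0,"gripper":5},{"linear":[-0.1,0,-13.2],"twist":0,"gripper":5},{"linear":[-0.1,0,-13.2],"twist":0,"gripper":2},{"linear":[-0.1,0,-13.2],"twist":0,"gripper":2},{"linear":[-0.1,0,-13.2],"twist":0,"gripper":2},{"linear":[-0.1,0,-13.2],"twist":0,"gripper":2}]'; python3 st.py
```

```text
time: 17.25
position: [0.5507, -0.006, 0.0499]
tcp_rot: [-27.3, 89.6, -13.9]
ft_force: [0.7, 0.0, 6.5]
gripper_width: 0.0257
t 17.25 mm [550.7  -6.   49.9] jaw 103.35 w 25.7 F [0.7 0.  6.5]
```

```bash
python3 -m handwheel '[{"linear":[0,0,1],"twist":0,"gripper":2},{"linear":[0,0,4],"twist":0,"gripper":2},{"linear":[0,0,9],"twist":0,"gripper":2},{"linear":[0,0,13],"twist":0,"gripper":2},{"linear":[0,3,14],"twist":0,"gripper":2},{"linear":[-0.2,8,14],"twist":0,"gripper":2},{"linear":[-0.4,13,14],"twist":0,"gripper":2},{"linear":[-0.6,18,14],"twist":0,"gripper":2},{"linear":[-0.8,23,14],"twist":0,"gripper":2},{"linear":[-1,27.6,14],"twist":0,"gripper":2},{"linear":[-1,27.6,14],"twist":0,"gripper":2},{"linear":[-1,27.6,14],"twist":0,"gripper":2}]'; python3 st.py; python3 crop.py s1 130,130,340,280 220,160,500,480
```

```text
time: 18.75
position: [0.5405, 0.2696, 0.1902]
tcp_rot: [-33.6, 89.6, -20.2]
ft_force: [-0.1, -0.4, -0.5]
gripper_width: 0.0254
t 18.75 mm [540.5 269.6 190.2] jaw 103.36 w 25.4 F [-0.1 -0.4 -0.5]
```

View pics/s1.png

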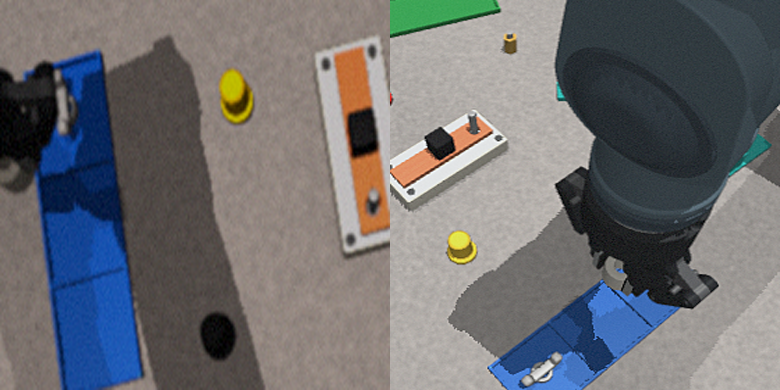

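The spacer is in the gripper, and the link is still on the stud. I lower the spacer into the middle pocket.

```bash
python3 -m handwheel '[{"linear":[0,0,-6],"twist":0,"gripper":2},{"linear":[0,0,-12],"twist":0,"gripper":2},{"linear":[0,0,-16],"twist":0,"gripper":2},{"linear":[0,0,-17.5],"twist":0,"gripper":2},{"linear":[0,0,-17.5],"twist":0,"gripper":2},{"linear":[0,0,-17.5],"twist":0,"gripper":2}]'; python3 st.py
```

```text
time: 19.6
position: [0.5421, 0.2685, 0.0166]
tcp_rot: [-21.6, 89.5, -8.4]
ft_force: [-0.2, -0.6, 0.2]
gripper_width: 0.025
t 19.6 mm [542.1 268.5  16.6] jaw 103.2 w 25.0 F [-0.2 -0.6  0.2]
```

```bash
python3 -m handwheel '[{"linear":[-0.1,0.1,-0.15],"twist":0,"gripper":2},{"linear":[-0.1,0.1,-0.15],"twist":0,"gripper":2},{"linear":[-0.1,0.1,-0.15],"twist":0,"gripper":4.2},{"linear":[-0.1,0.1,-0.15],"twist":0,"gripper":4.2},{"linear":[-0.1,0.1,2],"twist":0,"gripper":4.2},{"linear":[-0.1,0.1,7],"twist":0,"gripper":4.2},{"linear":[0,0,13],"twist":0,"gripper":4.2},{"linear":[1,-5,16],"twist":0,"gripper":4.5},{"linear":[2,-10,16],"twist":0,"gripper":4.5},{"linear":[3,-15,16],"twist":0,"gripper":4.5},{"linear":[4,-20,16],"twist":0,"gripper":4.5},{"linear":[5.1,-26.4,16],"twist":0,"gripper":4.5}]'; python3 -m handwheel '[{"linear":[0,0,0],"twist":0,"gripper":4.5},{"linear":[0,0,0],"twist":0,"gripper":4.5}]'; python3 st.py;  python3 crop.py s2 130,130,340,280 220,160,500,480
```

```text
time: 21.1
position: [0.5929, 0.0058, 0.1767]
tcp_rot: [-19.8, 89.5, -6.5]
ft_force: [0.9, -0.8, 0.5]
gripper_width: 0.0451
time: 21.35
position: [0.5927, 0.0058, 0.1766]
tcp_rot: [-15.8, 89.5, -2.6]
ft_force: [-0.5, 0.5, 0.0]
gripper_width: 0.045
t 21.35 mm [592.7   5.8 176.6] jaw 103.23 w 45.0 F [-0.5  0.5  0. ]
```

View pics/s2.png

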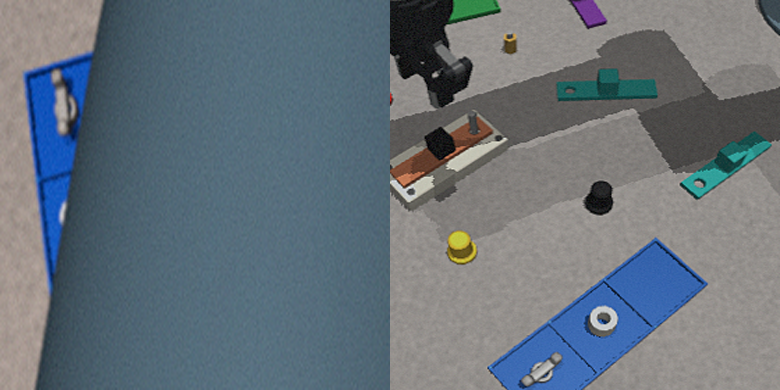

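The spacer stands in the middle pocket. The link is next.

```bash
python3 -m handwheel '[{"linear":[0.1,-0.15,-5],"twist":0,"gripper":4.5},{"linear":[0.1,-0.15,-9],"twist":0,"gripper":4.5},{"linear":[0.1,-0.15,-12],"twist":0,"gripper":4.5},{"linear":[0.1,-0.15,-13.1],"twist":0,"gripper":4.5},{"linear":[0.1,-0.15,-13.1],"twist":0,"gripper":4.5},{"linear":[0.1,-0.15,-13.1],"twist":0,"gripper":1.6},{"linear":[0.1,-0.15,-13.1],"twist":0,"gripper":1.6},{"linear":[0.1,-0.15,-13.1],"twist":0,"gripper":1.6},{"linear":[0.1,-0.15,-13.1],"twist":0,"gripper":1.6}]'; python3 st.py
```

```text
time: 22.58
position: [0.5953, 0.0055, 0.0476]
tcp_rot: [-14.9, 89.3, -1.6]
ft_force: [0.6, -0.7, 5.9]
gripper_width: 0.0229
t 22.575 mm [595.3   5.5  47.6] jaw 103.36 w 22.9 F [ 0.6 -0.7  5.9]
```

```bash
python3 -m handwheel '[{"linear":[0,0,1],"twist":0,"gripper":1.6},{"linear":[0,0,3],"twist":0,"gripper":1.6},{"linear":[0,0,6],"twist":0,"gripper":1.6},{"linear":[0,0,9],"twist":0,"gripper":1.6},{"linear":[0,0,13],"twist":0,"gripper":1.6},{"linear":[0,0,14],"twist":0,"gripper":1.6}]'; python3 -m handwheel '[{"linear":[-2,-5,0],"twist":-0.09,"gripper":1.6},{"linear":[-4,-10,0],"twist":-0.18,"gripper":1.6},{"linear":[-6,-15,0],"twist":-0.27,"gripper":1.6},{"linear":[-8,-20,0],"twist":-0.36,"gripper":1.6},{"linear":[-10.4,-25.9,0],"twist":-0.372,"gripper":1.6},{"linear":[-10.4,-25.9,0],"twist":-0.372,"gripper":1.6},{"linear":[-10.4,-25.9,0],"twist":-0.372,"gripper":1.6}]';python3 st.py;  python3 crop.py l1 390,140,540,320 130,80,340,290
```

```text
time: 23.32
position: [0.597, 0.0053, 0.1907]
tcp_rot: [-16.4, 89.0, -3.0]
ft_force: [0.4, 0.3, -2.7]
gripper_width: 0.0229
time: 24.2
position: [0.4923, -0.2533, 0.1897]
tcp_rot: [-12.6, 89.1, -20.6]
ft_force: [-1.1, -0.1, -2.1]
gripper_width: 0.0225
t 24.2 mm [ 492.3 -253.3  189.7] jaw 81.99 w 22.5 F [-1.1 -0.1 -2.1]
```

View pics/l1.png

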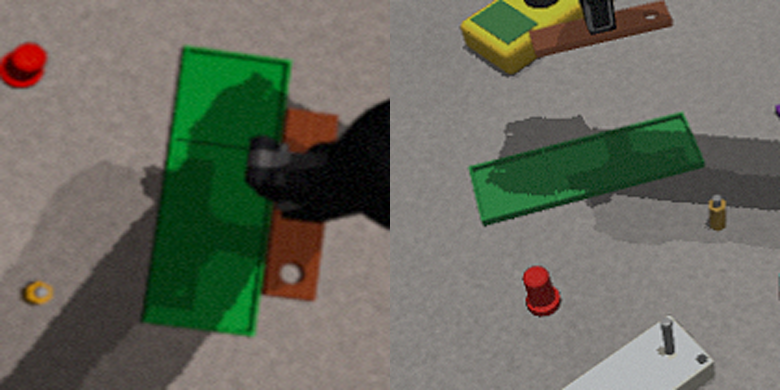

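```bash
python3 -m handwheel '[{"linear":[-0.2,-0.1,-6],"twist":0,"gripper":1.6},{"linear":[-0.2,-0.1,-11],"twist":0,"gripper":1.6},{"linear":[-0.2,-0.1,-15],"twist":0,"gripper":1.6},{"linear":[-0.2,-0.1,-16.7],"twist":0,"gripper":1.6},{"linear":[-0.2,-0.1,-16.7],"twist":0,"gripper":1.6},{"linear":[-0.2,-0.1,-16.7],"twist":0,"gripper":1.6}]'; python3 st.py
```

```text
time: 25.05
position: [0.4917, -0.2523, 0.0232]
tcp_rot: [-13.7, 89.1, -21.5]
ft_force: [-0.3, 0.1, -2.5]
gripper_width: 0.0231
t 25.05 mm [ 491.7 -252.3   23.2] jaw 82.25 w 23.1 F [-0.3  0.1 -2.5]
```

```bash
python3 -m handwheel '[{"linear":[0,-0.15,-0.25],"twist":0,"gripper":1.6},{"linear":[0,-0.15,-0.25],"twist":0,"gripper":1.6},{"linear":[0,-0.15,-0.25],"twist":0,"gripper":1.6},{"linear":[0,-0.15,-0.25],"twist":0,"gripper":3.8},{"linear":[0,-0.15,-0.25],"twist":0,"gripper":3.8},{"linear":[0,-0.15,2],"twist":0,"gripper":3.8},{"linear":[0,-0.15,7],"twist":0,"gripper":5},{"linear":[3,3,12],"twist":0,"gripper":5},{"linear":[7,7,12],"twist":0,"gripper":5},{"linear":[11,10,12],"twist":0,"gripper":5},{"linear":[13.3,12.8,12],"twist":0,"gripper":5},{"linear":[13.3,12.8,12],"twist":0,"gripper":5}]'; python3 st.py;  python3 crop.py l2 390,140,540,320 130,80,340,290
```

```text
time: 26.55
position: [0.6262, -0.1222, 0.1431]
tcp_rot: [-12.3, 89.0, -19.9]
ft_force: [-0.3, -0.5, -0.9]
gripper_width: 0.05
t 26.55 mm [ 626.2 -122.2  143.1] jaw 82.46 w 50.0 F [-0.3 -0.5 -0.9]
```

View pics/l2.png

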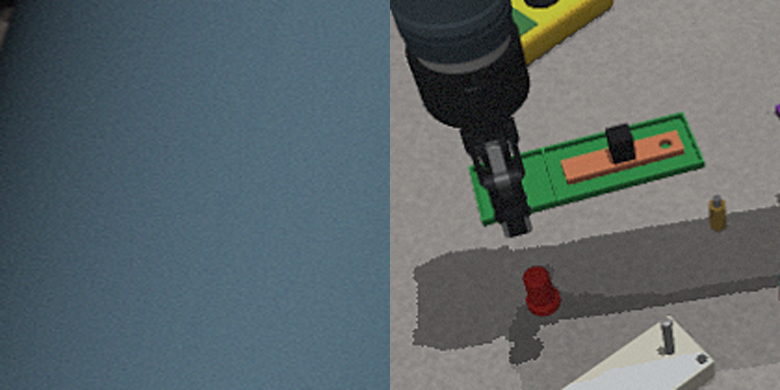

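The link lies flat in the long pocket. The red cap is next.

```bash
python3 -m handwheel '[{"linear":[-0.2,-0.25,-4],"twist":0,"gripper":5},{"linear":[-0.2,-0.25,-8],"twist":0,"gripper":5},{"linear":[-0.2,-0.25,-11],"twist":0,"gripper":5},{"linear":[-0.2,-0.25,-12.3],"twist":0,"gripper":5},{"linear":[-0.2,-0.25,-12.3],"twist":0,"gripper":5},{"linear":[-0.2,-0.25,-12.3],"twist":0,"gripper":1.6},{"linear":[-0.2,-0.25,-12.3],"twist":0,"gripper":1.6},{"linear":[-0.2,-0.25,-12.3],"twist":0,"gripper":1.6},{"linear":[-0.2,-0.25,-12.3],"twist":0,"gripper":1.6}]'; python3 st.py
```

```text
time: 27.78
position: [0.6241, -0.1275, 0.0221]
tcp_rot: [-15.9, 88.9, -23.7]
ft_force: [-0.6, -0.6, 6.9]
gripper_width: 0.0218
t 27.775 mm [ 624.1 -127.5   22.1] jaw 82.28 w 21.8 F [-0.6 -0.6  6.9]
```

```bash
python3 -m handwheel '[{"linear":[0,0,1],"twist":0,"gripper":1.6},{"linear":[0,0,5],"twist":0,"gripper":1.6},{"linear":[0,0,8],"twist":0,"gripper":1.6},{"linear":[-1,-5,8],"twist":0,"gripper":1.6},{"linear":[-2,-10,8],"twist":0,"gripper":1.6},{"linear":[-2.15,-14.35,8],"twist":0,"gripper":1.6},{"linear":[-2.15,-14.35,7],"twist":0,"gripper":1.6},{"linear":[-2.15,-14.35,4],"twist":0,"gripper":1.6},{"linear":[-2.15,-14.35,1],"twist":0,"gripper":1.6},{"linear":[-2.15,-14.35,0.6],"twist":0,"gripper":1.6},{"linear":[-2.15,-14.35,0.6],"twist":0,"gripper":1.6}]'; python3 st.py
```

```text
time: 29.15
position: [0.6028, -0.2703, 0.0286]
tcp_rot: [-15.4, 88.9, -23.1]
ft_force: [0.3, 0.2, 0.9]
gripper_width: 0.0217
t 29.15 mm [ 602.8 -270.3   28.6] jaw 82.33 w 21.7 F [0.3 0.2 0.9]
```

```bash
python3 -m handwheel '[{"linear":[0,0,-0.25],"twist":0,"gripper":1.6},{"linear":[0,0,-0.25],"twist":0,"gripper":1.6},{"linear":[0,0,-0.25],"twist":0,"gripper":3.8},{"linear":[0,0,-0.25],"twist":0,"gripper":3.8},{"linear":[0,0,-0.25],"twist":0,"gripper":3.8},{"linear":[0,0,2],"twist":0,"gripper":3.8},{"linear":[0,0,8],"twist":0,"gripper":5},{"linear":[-2,5,14],"twist":0.1,"gripper":5},{"linear":[-4,11,15],"twist":0.2,"gripper":5},{"linear":[-6,17,15],"twist":0.3,"gripper":5},{"linear":[-8,23,15],"twist":0.36,"gripper":5},{"linear":[-10,29,15],"twist":0.36,"gripper":5}]'; python3 -m handwheel '[{"linear":[-2,5,0],"twist":0,"gripper":5},{"linear":[-3.8,11.6,0],"twist":0,"gripper":5},{"linear":[-3.8,11.6,0],"twist":0,"gripper":5}]';python3 st.py
```

```text
time: 30.65
position: [0.5079, 0.0042, 0.1789]
tcp_rot: [-14.8, 88.8, -1.9]
ft_force: [1.0, 0.2, -0.8]
gripper_width: 0.0501
time: 31.02
position: [0.4683, 0.1234, 0.1791]
tcp_rot: [-12.9, 88.8, 0.4]
ft_force: [-0.1, -0.1, -0.3]
gripper_width: 0.05
t 31.025 mm [468.3 123.4 179.1] jaw 103.28 w 50.0 F [-0.1 -0.1 -0.3]
```

```bash
python3 -m handwheel '[{"linear":[-0.35,1.3,-5],"twist":0,"gripper":5},{"linear":[-0.35,1.3,-10],"twist":0,"gripper":5},{"linear":[-0.35,1.3,-14],"twist":0,"gripper":5},{"linear":[-0.35,1.3,-15.9],"twist":0,"gripper":5},{"linear":[-0.35,1.3,-15.9],"twist":0,"gripper":5},{"linear":[-0.35,1.3,-15.9],"twist":0,"gripper":1.6},{"linear":[-0.35,1.3,-15.9],"twist":0,"gripper":1.6},{"linear":[-0.35,1.3,-15.9],"twist":0,"gripper":1.6},{"linear":[-0.35,1.3,-15.9],"twist":0,"gripper":1.6}]'; python3 st.py
```

```text
time: 32.15
position: [0.4665, 0.1364, 0.0216]
tcp_rot: [-13.3, 88.6, -0.0]
ft_force: [0.1, -1.1, 6.5]
gripper_width: 0.0223
t 32.15 mm [466.5 136.4  21.6] jaw 103.28 w 22.3 F [ 0.1 -1.1  6.5]
```

```bash
python3 -m handwheel '[{"linear":[0,0,1],"twist":0,"gripper":1.6},{"linear":[0,0,5],"twist":0,"gripper":1.6},{"linear":[0,0,8],"twist":0,"gripper":1.6},{"linear":[0,4,8],"twist":0,"gripper":1.6},{"linear":[0,8,8],"twist":0,"gripper":1.6},{"linear":[0,11.65,8],"twist":0,"gripper":1.6},{"linear":[0,11.65,7],"twist":0,"gripper":1.6},{"linear":[0,11.65,4],"twist":0,"gripper":1.6},{"linear":[0,11.65,1],"twist":0,"gripper":1.6},{"linear":[0,11.65,0.6],"twist":0,"gripper":1.6},{"linear":[0,11.65,0.6],"twist":0,"gripper":1.6}]'; python3 st.py
```

```text
time: 33.52
position: [0.4665, 0.2523, 0.028]
tcp_rot: [-14.0, 88.6, -0.8]
ft_force: [0.1, 0.2, -0.1]
gripper_width: 0.0217
t 33.525 mm [466.5 252.3  28. ] jaw 103.24 w 21.7 F [ 0.1  0.2 -0.1]
```

Next I release, lift, and back away towards the middle and low x, so the cameras can see both trays.

```bash
python3 -m handwheel '[{"linear":[0,0,-0.25],"twist":0,"gripper":1.6},{"linear":[0,0,-0.25],"twist":0,"gripper":1.6},{"linear":[0,0,-0.25],"twist":0,"gripper":3.8},{"linear":[0,0,-0.25],"twist":0,"gripper":3.8},{"linear":[0,0,-0.25],"twist":0,"gripper":3.8},{"linear":[0,0,2],"twist":0,"gripper":3.8},{"linear":[0,0,8],"twist":0,"gripper":3.8},{"linear":[0,-4,14],"twist":0,"gripper":4},{"linear":[-1,-10,16],"twist":0,"gripper":4},{"linear":[-3,-16,16],"twist":0,"gripper":4},{"linear":[-5,-22,16],"twist":0,"gripper":4},{"linear":[-7,-25,16],"twist":0,"gripper":4}]'
python3 - <<'E'
from look import *
o=grab("z")
cv2.imwrite("pics/z.png",np.hstack([cv2.resize(o["top"][0][120:310,120:520],(400,300)) , cv2.resize(o["scene"][0],(400,300))])[:,:,::-1])
E
python3 st.py
```

```text
time: 35.02
position: [0.3959, 0.0003, 0.1883]
tcp_rot: [-15.6, 88.6, -2.5]
ft_force: [0.4, -0.7, -0.2]
gripper_width: 0.0399
t 35.125 mm [ 3.941e+02 -3.000e-01  1.879e+02] jaw 102.91 w 39.9 F [0.4 0.2 0.2]
```

View pics/z.png

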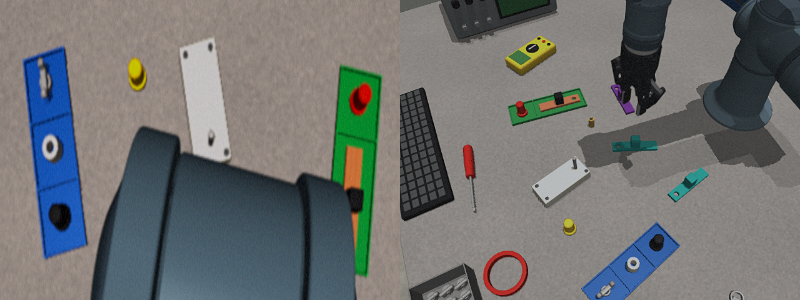

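All five parts are in their pockets and the yellow cap is still standing. I check the centring numerically.

```bash
python3 - <<'E'
from look import *
T={"green":((.5275,-.260),-8.3),"blue":((.5402,.2698),12.96)}
for n in("scene","top"):
    D=np.load(f"pics/z_{n}.npz"); P=pts(robot.get_calibration(n),D["d"])[D["d"]>0]
    for k,(c,a) in T.items():
        a=np.radians(a); q=(P[:,:2]-c)@np.array([[np.cos(a),-np.sin(a)],[np.sin(a),np.cos(a)]]); 
        for name,px,lo,hi in ({"green":[("link",-.038,.037,.052),("bar",-.038,.0095,.015),("redcap",.076,.043,.053)],"blue":[("pocket",x,l,h) for x,l,h in((-.076,.043,.053),(0,.029,.038),(.076,.023,.04))]})[k]:
            m=(abs(q[:,0]-px)<.070 if name in("bar",) else abs(q[:,0]-px)<.035)&(abs(q[:,1])<.034)&(P[:,2]>lo)&(P[:,2]<hi)
            if m.sum()>5: r=q[m]-[px,0]; print(n,k,name,px,m.sum(),"mean off mm",(r.mean(0)*1000).round(1),"range",(r.min(0)*1000).round(),(r.max(0)*1000).round(),"z",P[m,2].max().round(4))
E
python3 st.py
```

```text
scene green link -0.038 149 mean off mm [-0.7  2.7] range [-13. -12.] [11. 14.] z 0.0477
scene green bar -0.038 629 mean off mm [1.2 2.6] range [-66. -16.] [68. 34.] z 0.0148
scene green redcap 0.076 109 mean off mm [2.7 3.3] range [ -9. -11.] [14. 14.] z 0.0503
scene blue pocket -0.076 233 mean off mm [-0.4 -0.7] range [-12. -13.] [10. 11.] z 0.0511
scene blue pocket 0 265 mean off mm [-0.6 -0.7] range [-14. -14.] [12. 12.] z 0.037
scene blue pocket 0.076 267 mean off mm [2.7 0. ] range [-20.  -6.] [25.  6.] z 0.0365
top green link -0.038 209 mean off mm [-0.8  3.1] range [-13. -10.] [11. 15.] z 0.047
top green bar -0.038 417 mean off mm [27.4  1. ] range [-54. -12.] [62. 17.] z 0.0148
top green redcap 0.076 141 mean off mm [1.2 2. ] range [-9. -9.] [13. 13.] z 0.0513
top blue pocket -0.076 161 mean off mm [-1.3 -0.8] range [-12. -12.] [10. 12.] z 0.0511
top blue pocket 0 167 mean off mm [-0.6 -0.4] range [-15. -14.] [14. 15.] z 0.0371
top blue pocket 0.076 130 mean off mm [4.7 0.1] range [-18.  -5.] [26.  5.] z 0.0378
t 35.125 mm [ 3.941e+02 -3.000e-01  1.879e+02] jaw 102.91 w 39.9 F [0.4 0.2 0.2]
```

All parts are within about 5 mm of their pocket centres, at the right heights, and the arm is clear, so I hand in.

```bash
python3 -c "
from rig import robot; print(robot.finish_job())"
```

```text
the job is handed in; nothing more can be done
None
```

Both kits are made up and the job is handed in at about 35 s of robot time, well inside the 125 s limit. I took the nut, spacer and link off the stud in that order, setting each in its pocket before the next. The caps went last, red then black.

- **Blue tray:** the wing nut is in the far pocket, the spacer in the middle and the black cap in the near one.
- **Green tray:** the link lies flat in the long pocket and the red cap stands in the square one.
- **Yellow cap:** it still stands where it was, judged by eye in the last pictures.

**Last checks:** both views put every part upright at its expected height, give or take 2 to 3 mm. Offsets from the pocket centres are at most about 3 mm for the link, spacer and black cap. The two cameras differ by 1 to 2 mm on the red cap (2 to 4 mm off) and the nut (3 to 5 mm off). The arm's body hid part of the link from the top camera, so its bar reading there is not usable; the scene camera shows the bar centred and flat. The gripper was empty and clear of everything.

**What went wrong on the way:** while carrying the nut, joint 6 ran up to its 180° range and the tool leaned about 3°. I turned the tool half round to place the nut, then took the lean out against the opposite stop before going on to the spacer. About 1.4° of lean had crept back by the end. The gripper also reads about 2 to 3 mm low when holding a part.

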